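# Index the rotary table: find out whether it is locked, free it, crank two turns

### The arm

A 6-joint arm with a two-finger parallel gripper is mounted at the origin on the work surface. World frame = base frame: x ahead of the robot, y to its left, z up, the work surface at z = 0. Lengths are in m, angles in rad, forces in N, time in s.
With the tool pointing down it reaches from about 0.35 to 0.975 m from the base axis. Payload 4.9 kg.
Tool frame: the origin (TCP) lies midway between the tips of the shut fingers; the grasp point (between the pads) lies 19 mm behind it; z points along the fingers, y is the line along which they close (so a half turn about z gives the same grasp; the last joint's range is limited). The gripper opens to 85 mm and grips with 20 to 120 N. Pads are 22 mm wide; open, the fingers measure 114 mm over their backs; the gripper's body (76 mm by 85 mm) begins 54 mm behind the grasp point. The pads swing forward as they close: fully open they stand 13 mm farther back than shut.
Start: joints at [-1.456, 0.053, 1.613, -0, 1.476, -0.119], TCP at [0.145, -0.608, 0.231] pointing down, gripper open.
Joint ranges: [-3.01, 3.01], [-1.01, 2.22], [0.06, 2.58], [-1.02, 4.17], [0.09, 2.62], [-3.14, 3.14]. Speed limits (rad/s): [2.57, 2.57, 3.14, 3.14, 3.14, 3.14].

### API

Orientations are given as a unit quaternion [w, x, y, z].
In Python, from plant import state, grab_frame, job_done, cut_out, place_of gives the robot as it stands.
- The arm moves only by the tool jog_arm, never from a script. Its argument "motion" is text: rows parted by semicolons, each of 7 numbers parted by spaces: the opening in per cent of the stroke, from 0 (shut) to 100 (fully open), then the shift along the tool's x, y, z as a fraction of full scale, then the turn, a rotation vector about the tool's x, y, z as a fraction of full scale. A call has exactly 5 rows; each row is the pose to reach, as a shift and turn from the pose commanded when the call began, along the tool's axes at that moment; what a row does not reach only later rows make up. Full scale, the value 1, is 50 cm for a shift and 1.5 rad for a turn. A row lasts 1/8 s, in which the tool goes at most 62.5 mm and 10.7 degrees, less where a joint would pass 70% of its speed; a pose out of reach is approached as far as the arm can. A call with a number of a shift or a turn outside -1 to 1 is refused whole. A call with a gripper value outside its range is refused whole. The fingers move at their own pace and stop on an object; the grip force is fixed at half the most. Time passes only in rows, so rows that repeat a pose let the fingers close, or fill a call up. It gives the time, the measured TCP pose, the force, the opening and the grip force at its end, in the units of the state.
- state(): the state, without advancing time (a new reading comes with each control period).
- grab_frame(name): name is "side" or "top"; returns a dict with "color" (420x560x3 uint8, red, green, blue), "range_z" (420x560 float32, m along the optical axis (not along the pixel's ray), 0 where there is no reading), "intrinsics" (3x3 intrinsics, pixels), "k1" (the pictures are not rectified: a ray, as slopes to the right and down, at radius r is drawn at 1 + k1 r^2 times it, then the intrinsics apply), "world_from_camera" (4x4, takes a point from camera to world coordinates). Camera axes: x right, y up, looking along -z (the intrinsics and any distortion apply to the point x, -y, -z); pixel columns grow to the right and rows downward; lengths in m; the calibration is good to about 2 mm. A picture is of the moment at which its call begins.
- job_done(): hands the job in; it is judged then, once.
Trained networks look in the newest picture that a camera, given by its name, has taken for a name from the list of things; names that differ only in an ending like _2 or _b are one class to them, and where a whole thing is asked for, a point or a joint stands for the part that bears it (a point fixed in the world has none). Each returns a list of dicts, best first, with "p" (0 to 1); they miss things now and then, are a little off and sometimes report something else, mostly with a low value. They report only what shows in the picture. A call takes as long as a camera call.
- cut_out(camera, thing): "pixels" (420x560 bool, what is visible of it).
- place_of(camera, thing): "at" ([x, y, z] in m, in world coordinates, good to about 4 mm: a listed point, or the origin of a listed thing).
The state is a dict: "time": time; "joint_pos": joint angles; "joint_vel": joint speeds; "joint_efforts": joint torques, N m; "tool_pos": TCP position; "tool_rot": TCP orientation; "contact_force": force on the tool from outside, world axes, zero at the start; "ft_torque": the same for the moment, N m; "gripper_width": opening from 0.0 (shut) to 1.0 (fully open); "grasp_force": force on a finger pad.
Only numpy, scipy, OpenCV 4.12 (cv2) and the standard library are available. Lean on these libraries where they do the work, as an engineer would, in place of code of your own. Each camera call takes 0.05 s, during which the arm holds its last target. There are 200 camera calls.

### The job

Bring the clamped copper tube round by a quarter turn for the next hole: wind the crank of the rotary table exactly two full turns clockwise (seen from above), so that the crank handle is back over its steel pointer, and turn the table with the crank only. The table may be locked, and nothing outside shows it, for the ball lever locks on either side depending on how it was last fitted: try the crank, and if it stops dead tip the lever right over to its other side. Leave the lever lying fully over on a side, let go of everything, and do not disturb the copper offcuts, the try square or the file beside the lever.

Things in the scene. Friction and masses are not known exactly. Their poses are not given: they have to be found in the camera images.
- indexer: Grey cast rotary indexer, fixed. Origin on the bench, below the front worm housing. Own x points from there to the round faceplate (centre at x = 175 mm), z up, y along the housing from the crank (at y = -120 mm, on a gearbox 124 x 130 mm, 70 mm high) to the lock lever (at y = +130 mm, on a box 90 x 100 mm, 70 mm high). Foot 18 mm thick, front edge at x = -65 mm.
- faceplate: Round steel table, diameter 200 mm, top 90 mm above the bench, copper tube (diameter 28 mm, 130 mm long, along its own x) clamped across it, highest point 155 mm above the bench. Origin on its axis, 70 mm above the bench. Its axes agree with the indexer's at the start (within 1 degree); it turns clockwise with the crank, 45 degrees per crank turn.
- crank (a joint): Angle of the crank wheel, rad, growing clockwise from above; 0 at the start (within 0.06), 12.57 after two turns. At whole turns the handle is over a steel pointer that juts from the gearbox to the indexer's -x. Free, it takes 2 to 3 N at the handle. Locked, it has play of 0.11 rad (6 mm at the handle) about 0 and stops dead; the lock bites only at whole turns, so past 0.3 rad it is free.
- handle_grip (a point): Point on the crank handle's axis, 142 mm above the bench: where to grip. Upright black cylinder, diameter 26 mm, from 99 to 169 mm above the bench, 55 mm from the crank's axis, on an aluminium disc of diameter 140 mm whose top is 97 mm above the bench. It spins freely about its own axis, so the hand need not turn as it goes round.
- crank_axis (a point): Fixed point on the crank's vertical axis, at the height of handle_grip. Its axes are the indexer's.
- lock_lever (a joint): Lean of the lock lever, rad: +0.6 over to the indexer's +y (away from the crank), -0.6 over to -y (towards the crank), 0 upright. Starts on either side. Top-heavy: pushed past upright (1 to 2 N at the ball) it falls to the other stop by itself and stays. One side locks the table, the other frees it; which is which differs from time to time.
- lever_ball (a point): Centre of the black ball (diameter 32 mm) at the top of the lock lever, a 12 mm steel rod; 110 mm from the pivot. At rest it is 171 mm above the bench and 62 mm to one side of the pivot along the indexer's y.
- lever_pivot (a point): Fixed pivot of the lock lever, 80 mm above the bench; the lever swings in the indexer's y-z plane, through this point. Two low steel cheeks (up to 90 mm above the bench) flank it.
- copper_tube: Bystander: tube offcut, diameter 28 mm, 60 mm high, standing on the indexer's foot in front of the housing between crank and lever. Origin at its foot. Not to be disturbed.
- flat_file: Bystander: file with a handle, 270 mm long, 22 mm high, lying to the left of the lever. Origin where handle and blade meet; blade along x. Not to be disturbed.
- try_square: Bystander: try square, 140 x 100 mm, 16 mm high, lying to the right. Origin under its stock. Not to be disturbed.
- wide_tube: Bystander: tube offcut, diameter 44 mm, 70 mm high, standing to the left, nearer the robot than the lever. Origin at its foot. Not to be disturbed.

How it is judged:
By the outcome, as a careful person would: the job done as asked, in the order asked, and still so for the second after the job is handed in, with the robot touching nothing.
It also fails if it takes over 72 s, if anything falls off the work surface, if the arm or the gripper's body presses on something with over 40 N, if the wrist force passes 120 N, or if a joint passes its speed limit or range.

## Working session

There is one attempt and no reset: what is moved stays moved. The work goes in short steps, Python scripts to look and compute and a tool call to move; the robot and the scene stay as the last step left them, time stands still between calls to the robot, and variables do not carry over. Pictures are saved under pics/ and viewed, at most 10 in all, crops included, and the job is handed in when it is done.

Besides the shell and the picture viewer there is one more tool, called as name(argument=value, ...) on one line, values as JSON. jog_arm: Moves the arm, as the interface text tells. Shift numbers are shares of 50 cm and turn numbers shares of 1.5 rad, none past 1 either way. Its arguments: {"type":"object","properties":{"motion":{"type":"string"}},"required":["motion"]}

```bash
mkdir -p pics; ls; python3 - <<'E'
from plant import *
import cv2
s=state();print({k:s[k] for k in('time','tool_pos','tool_rot','gripper_width')})
for c in('top','side'):
    f=grab_frame(c);cv2.imwrite(f'pics/{c}0.png',f['color'][...,::-1])
    for t in('indexer','faceplate','handle_grip','crank_axis','lever_ball','lever_pivot','copper_tube','flat_file','try_square','wide_tube'):
        print(c,t,[(round(d['p'],2),[round(float(v),4) for v in d['at']]) for d in place_of(c,t)[:2]])
E
```

```text
pics
{'time': 0.0, 'tool_pos': array([ 0.14473383, -0.60736702,  0.23002992]), 'tool_rot': array([-1.05153364e-03,  9.93173526e-01,  1.16641505e-01,  2.88636987e-06]), 'gripper_width': 0.9963632820460807}
top indexer [(0.79, [0.5505, 0.0426, -0.0009])]
top faceplate [(0.79, [0.7167, 0.0791, 0.0693])]
top handle_grip [(0.63, [0.5099, 0.3777, -0.003]), (0.55, [0.5151, -0.0855, 0.1408])]
top crank_axis [(0.66, [0.5737, -0.0689, 0.1396])]
top lever_ball [(0.61, [0.5067, 0.2366, 0.173])]
top lever_pivot [(0.55, [0.5216, 0.1726, 0.0763])]
top copper_tube [(0.54, [0.4984, 0.0527, 0.0195])]
top flat_file [(0.78, [0.5105, 0.3784, -0.0055])]
top try_square [(0.56, [0.3684, -0.3113, 0.0053])]
top wide_tube [(0.48, [0.3723, 0.2661, -0.0022])]
side indexer [(0.88, [0.5515, 0.0454, -0.0033])]
side faceplate [(0.82, [0.7163, 0.0829, 0.0729])]
side handle_grip [(0.67, [0.5151, -0.0834, 0.1361])]
side crank_axis [(0.92, [0.5769, -0.0767, 0.1446]), (0.68, [0.3716, -0.3126, 0.0003])]
side lever_ball [(0.64, [0.508, 0.2337, 0.1733]), (0.21, [0.5731, -0.0741, 0.1438])]
side lever_pivot [(0.25, [0.4942, 0.049, 0.021])]
side copper_tube [(0.71, [0.4973, 0.0497, 0.0221])]
side flat_file [(0.64, [0.5103, 0.379, -0.0006])]
side try_square [(0.92, [0.3724, -0.3138, 0.0004])]
side wide_tube [(0.56, [0.3739, 0.2698, -0.0029])]
```

View pics/top0.png

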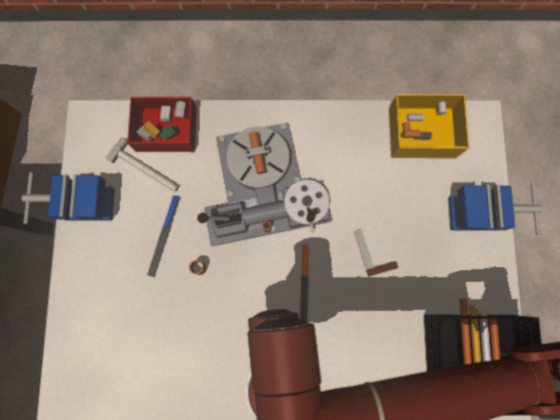

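View pics/side0.png

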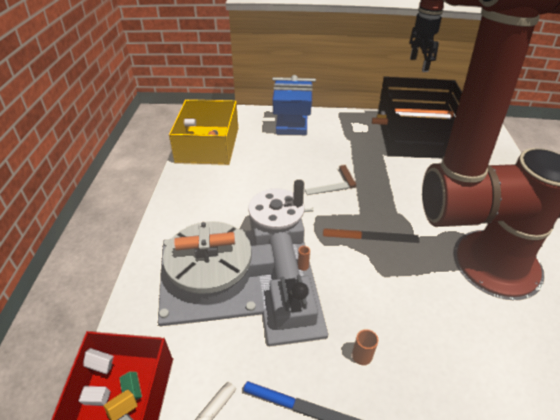

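The lever lies on the +y side (ball at about (203,217) in the top view), and the handle is at about (312,213), over the pointer. The networks agree on an indexer yaw of about 12.6°. I'll refine the crank axis and handle positions with depth.

```bash
cat > h.py <<'E'
from plant import *
import numpy as np, cv2
from scipy.spatial.transform import Rotation as R
def cloud(f):
    K=f['intrinsics'];h,w=f['range_z'].shape
    u,v=np.meshgrid(np.arange(w),np.arange(h))
    xd=np.stack([(u-K[0,2])/K[0,0],(v-K[1,2])/K[1,1]],-1);x=xd.copy()
    for _ in range(20): x=xd/(1+f['k1']*(x**2).sum(-1,keepdims=True))
    z=f['range_z'];P=np.stack([x[...,0]*z,-x[...,1]*z,-z],-1)
    T=f['world_from_camera'];P=P@T[:3,:3].T+T[:3,3];P[z==0]=np.nan
    return P
def tool():
    s=state();q=s['tool_rot'];return s['tool_pos'],R.from_quat([q[1],q[2],q[3],q[0]])
E
python3 - <<'E'
from h import *
for c in('top','side'):
    P=cloud(grab_frame(c)).reshape(-1,3)
    for nm,g,lo,hi,rr in(('disc',(.576,-.073),.088,.105,.085),('handle',(.518,-.085),.12,.18,.04),('handletop',(.518,-.085),.163,.176,.04),('ball',(.508,.234),.15,.2,.04),('plate',(.717,.081),.083,.097,.12),('indextube',(.717,.081),.12,.2,.09)):
        q=P[(P[:,2]>lo)&(P[:,2]<hi)&(np.hypot(P[:,0]-g[0],P[:,1]-g[1])<rr)]
        if len(q)<4: print(c,nm,len(q));continue
        (x,y),r=cv2.minEnclosingCircle(q[:,:2].astype(np.float32))
        print(c,nm,len(q),'mean',q.mean(0).round(4),'circ',round(x,4),round(y,4),round(r,4),'zmax',q[:,2].max().round(4))
p,r=tool();print(r.as_matrix().round(3))
E
```

```text
top disc 1411 mean [ 0.5734 -0.0715  0.0969] circ 0.5722 -0.0721 0.0705 zmax 0.1047
top handle 81 mean [ 0.515  -0.081   0.1618] circ 0.5173 -0.0821 0.013 zmax 0.1736
top handletop 59 mean [ 0.517  -0.0821  0.1684] circ 0.5175 -0.0823 0.0128 zmax 0.1736
top ball 105 mean [0.5064 0.2303 0.1791] circ 0.5091 0.2312 0.0178 zmax 0.1907
top plate 2455 mean [0.7137 0.0809 0.0898] circ 0.7184 0.0814 0.1004 zmax 0.097
top indextube 482 mean [0.716  0.0806 0.1402] circ 0.7182 0.083 0.0664 zmax 0.1588
side disc 1605 mean [ 0.5714 -0.0605  0.0978] circ 0.5708 -0.0703 0.0717 zmax 0.1048
side handle 214 mean [ 0.5152 -0.0733  0.1517] circ 0.5163 -0.0794 0.0142 zmax 0.1723
side handletop 77 mean [ 0.5155 -0.0775  0.169 ] circ 0.516 -0.0797 0.0141 zmax 0.1723
side ball 243 mean [0.5053 0.2409 0.1799] circ 0.5053 0.2367 0.0156 zmax 0.1887
side plate 3676 mean [0.7107 0.1025 0.0902] circ 0.7151 0.0824 0.1017 zmax 0.097
side indextube 910 mean [0.7142 0.0891 0.1385] circ 0.7153 0.0833 0.0659 zmax 0.1584
[[ 0.973  0.232  0.   ]
 [ 0.232 -0.973  0.   ]
 [ 0.    -0.    -1.   ]]
```

jog_arm(motion="100 0.1 -0.085 0 0 0 0; 100 0.2 -0.17 0 0 0 0; 100 0.3 -0.26 0 0 0 0; 100 0.4 -0.35 0 0 0 0; 100 0.5 -0.44 0 0 0 0")

```text
time: 1.82
tool_pos: [0.3262, -0.3513, 0.2316]
tool_rot: [0.0, 0.993, 0.116, 0.0]
contact_force: [0.7, 0.6, 0.6]
gripper_width: 0.999
grasp_force: 0.0
```

jog_arm(motion="100 0.1 -0.085 0 0 0 0; 100 0.2 -0.17 0 0 0 0; 100 0.3 -0.26 0 0 0 0; 100 0.4 -0.35 0 0 0 0; 100 0.46 -0.41 0 0 0 0")

```text
time: 2.45
tool_pos: [0.5026, -0.0983, 0.2317]
tool_rot: [0.0, 0.993, 0.117, 0.0]
contact_force: [0.8, -0.4, 0.2]
gripper_width: 1.001
grasp_force: 0.0
```

```bash
cat > d.py <<'E'
import sys
from h import *
p,r=tool();t=np.array([float(a) for a in sys.argv[1:4]])
s=state();print(s['time'],p.round(4),r.as_matrix()[:,0].round(4),'shift frac',(r.inv().apply(t-p)/.5).round(4),'F',s['contact_force'].round(1),s['gripper_width'])
E
python3 d.py 0.5175 -0.082 0.123
```

```text
2.45 [ 0.5026 -0.0983  0.2317] [9.727e-01 2.322e-01 9.000e-04] shift frac [ 0.0363 -0.0248  0.2174] F [ 0.8 -0.4  0.2] 1.0005552352060827
```

jog_arm(motion="100 0.009 0.001 0 0 0 0; 100 0.009 0.001 0 0 0 0; 100 0.009 0.001 0.03 0 0 0; 100 0.009 0.001 0.03 0 0 0; 100 0.009 0.001 0.03 0 0 0")

```text
time: 3.08
tool_pos: [0.5056, -0.1004, 0.2159]
tool_rot: [-0.0, 0.993, 0.116, -0.0]
contact_force: [0.1, 1.0, 0.3]
gripper_width: 0.998
grasp_force: 0.0
```

```bash
python3 d.py 0.5175 -0.082 0.123; python3 - <<'E'
from h import *
f=grab_frame('side');c=f['color'][110:300,220:420,::-1];cv2.imwrite('pics/s1.png',cv2.resize(c,None,fx=3,fy=3,interpolation=cv2.INTER_CUBIC))
E
```

```text
3.075 [ 0.5056 -0.1004  0.2159] [ 9.732e-01  2.301e-01 -6.000e-04] shift frac [ 0.0318 -0.0303  0.1857] F [0.1 1.  0.3] 0.99783042311714
```

View pics/s1.png

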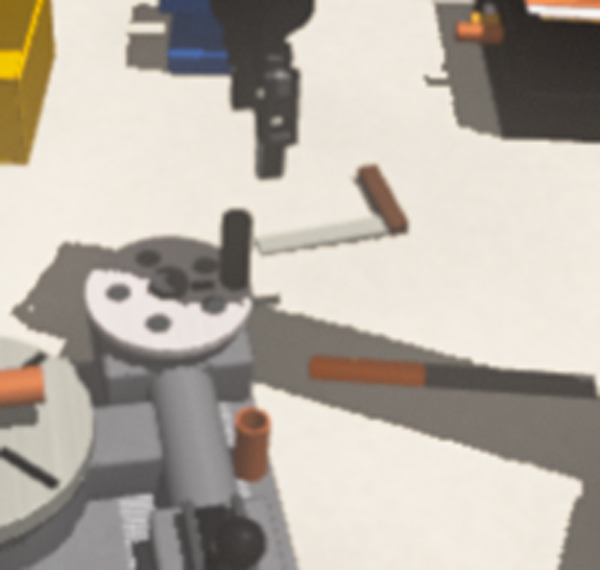

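The gripper is still about 2 cm short on the robot's right, with the handle at crop (235,250), because the rows were clipped. I'll correct that from the measured pose, then lower.

jog_arm(motion="100 0.016 -0.015 0 0 0 0; 100 0.032 -0.03 0 0 0 0; 100 0.032 -0.03 0 0 0 0; 100 0.032 -0.03 0.03 0 0 0; 100 0.032 -0.03 0.06 0 0 0")

```text
time: 3.75
tool_pos: [0.5178, -0.0813, 0.1849]
tool_rot: [-0.0, 0.993, 0.117, -0.0]
contact_force: [-0.2, 0.3, -0.0]
gripper_width: 0.996
grasp_force: 0.0
```

```bash
python3 d.py 0.5175 -0.082 0.123
```

```text
3.75 [ 0.5178 -0.0813  0.1849] [ 9.728e-01  2.317e-01 -7.000e-04] shift frac [-0.0009  0.0012  0.1238] F [-0.2  0.3 -0. ] 0.9955102052441227
```

jog_arm(motion="100 0 0 0.04 0 0 0; 100 0 0.001 0.08 0 0 0; 100 0 0.001 0.124 0 0 0; 100 0 0.001 0.124 0 0 0; 50 0 0.001 0.124 0 0 0")

```text
time: 4.38
tool_pos: [0.5185, -0.082, 0.1245]
tool_rot: [0.0, 0.993, 0.117, 0.0]
contact_force: [-0.2, 0.4, 1.2]
gripper_width: 0.814
grasp_force: 0.0
```

jog_arm(motion="0 0 0 0 0 0 0; 0 0 0 0 0 0 0; 0 0 0 0 0 0 0; 0 0 0 0 0 0 0; 0 0 0 0 0 0 0")

```text
time: 5.0
tool_pos: [0.5188, -0.082, 0.1254]
tool_rot: [0.0, 0.993, 0.117, 0.001]
contact_force: [-1.0, -0.4, 5.8]
gripper_width: 0.288
grasp_force: 58.8
```

```bash
python3 d.py 0.5175 -0.082 0.123
```

```text
5.0 [ 0.5188 -0.082   0.1254] [0.9728 0.2316 0.0011] shift frac [-0.0025 -0.0007  0.0047] F [-1.  -0.4  5.8] 0.28792026056784303
```

jog_arm(motion="0 0 -0.004 0 0 0 0; 0 0 -0.008 0 0 0 0; 0 0.001 -0.012 0 0 0 0; 0 0.001 -0.015 0 0 0 0; 0 0.001 -0.018 0 0 0 0")

```text
time: 5.62
tool_pos: [0.5179, -0.076, 0.1254]
tool_rot: [0.004, 0.993, 0.117, 0.001]
contact_force: [2.7, -11.5, 2.7]
gripper_width: 0.292
grasp_force: 59.3
```

```bash
python3 d.py 0.5175 -0.082 0.123
```

```text
5.625 [ 0.5179 -0.076   0.1254] [0.9728 0.2316 0.0017] shift frac [-0.0036  0.0115  0.0049] F [  2.7 -11.5   2.7] 0.2917039287782489
```

jog_arm(motion="0 0 -0.003 0 0 0 0; 0 0.001 -0.005 0 0 0 0; 0 0.001 -0.008 0 0 0 0; 0 0.001 -0.008 0 0 0 0; 0 0.001 -0.008 0 0 0 0")

```text
time: 6.25
tool_pos: [0.5178, -0.0747, 0.1254]
tool_rot: [0.006, 0.993, 0.116, 0.001]
contact_force: [2.9, -20.6, -0.8]
gripper_width: 0.288
grasp_force: 59.5
```

The crank is locked: it stops dead after about 7 mm, with the force at 20 N and rising. I'll return it, release, and go to the lever.

jog_arm(motion="0 -0.001 0.01 0 0 0 0; 0 -0.002 0.02 0 0 0 0; 0 -0.002 0.026 0 0 0 0; 60 -0.002 0.026 0 0 0 0; 80 -0.002 0.026 0 0 0 0")

```text
time: 6.88
tool_pos: [0.5177, -0.0815, 0.1234]
tool_rot: [-0.0, 0.993, 0.117, -0.001]
contact_force: [-0.3, 0.4, -0.6]
gripper_width: 0.705
grasp_force: 0.0
```

jog_arm(motion="100 0 0 0 0 0 0; 100 0 0 0 0 0 0; 100 0 0 -0.08 0 0 0; 100 0 0 -0.16 0 0 0; 100 0 0 -0.25 0 0 0")

```text
time: 7.5
tool_pos: [0.5178, -0.0817, 0.2499]
tool_rot: [-0.0, 0.993, 0.117, -0.001]
contact_force: [1.2, -0.4, -0.9]
gripper_width: 1.001
grasp_force: 0.0
```

```bash
python3 d.py 0.5 0.29 0.25
```

```text
7.5 [ 0.5178 -0.0817  0.2499] [ 0.9728  0.2318 -0.0011] shift frac [ 1.376e-01 -7.314e-01  1.000e-04] F [ 1.2 -0.4 -0.9] 1.001451785288136
```

jog_arm(motion="0 0.02 -0.1 0 0 0 0; 0 0.04 -0.2 0 0 0 0; 0 0.06 -0.3 0 0 0 0; 0 0.08 -0.4 0 0 0 0; 0 0.1 -0.5 0 0 0 0")

```text
time: 8.12
tool_pos: [0.5087, 0.1746, 0.2493]
tool_rot: [0.0, 0.993, 0.117, 0.0]
contact_force: [-0.0, -0.6, -0.5]
gripper_width: 0.003
grasp_force: 0.0
```

jog_arm(motion="0 0.01 -0.08 0 0 0 0; 0 0.02 -0.16 0 0 0 0; 0 0.025 -0.23 0 0 0 0; 0 0.025 -0.23 0 0 0 0; 0 0.025 -0.23 0 0 0 0")

```text
time: 8.75
tool_pos: [0.4945, 0.2872, 0.2491]
tool_rot: [0.0, 0.993, 0.117, -0.0]
contact_force: [-0.1, -0.1, 0.7]
gripper_width: -0.003
grasp_force: 0.0
```

```bash
python3 d.py 0.494 0.288 0.155;python3 d.py 0.516 0.189 0.155
```

```text
8.75 [0.4945 0.2872 0.2491] [ 9.728e-01  2.317e-01 -3.000e-04] shift frac [-0.0006 -0.0018  0.1882] F [-0.1 -0.1  0.7] -0.0030513426308507075
8.75 [0.4945 0.2872 0.2491] [ 9.728e-01  2.317e-01 -3.000e-04] shift frac [-0.0037  0.201   0.1883] F [-0.1 -0.1  0.7] -0.0030513426308507075
```

Now I'll lower beside the ball, push it gently over, and look.

jog_arm(motion="0 0 0 0.1 0 0 0; 0 0 0 0.188 0 0 0; 0 0 0 0.188 0 0 0; 0 0 0.02 0.188 0 0 0; 0 0 0.04 0.188 0 0 0")

```text
time: 9.38
tool_pos: [0.5011, 0.2678, 0.1584]
tool_rot: [-0.0, 0.993, 0.116, 0.002]
contact_force: [-0.3, -0.0, -0.3]
gripper_width: -0.001
grasp_force: 0.0
```

jog_arm(motion="0 0 0.03 0 0 0 0; 0 0 0.06 0 0 0 0; 0 -0.002 0.1 0 0 0 0; 0 -0.003 0.13 0 0 0 0; 0 -0.004 0.16 0 0 0 0")

```text
time: 10.0
tool_pos: [0.5192, 0.1889, 0.1607]
tool_rot: [0.0, 0.993, 0.117, 0.005]
contact_force: [1.3, -0.2, 9.7]
gripper_width: 0.002
grasp_force: 3.7
```

```bash
python3 d.py 0.516 0.189 0.155; python3 - <<'E'
from h import *
for c in('top','side'):
    f=grab_frame(c);print([(round(d['p'],2),d['at']) for d in place_of(c,'lever_ball')[:2]])
c=f['color'][180:400,200:440,::-1];cv2.imwrite('pics/s2.png',cv2.resize(c,None,fx=2.5,fy=2.5,interpolation=cv2.INTER_CUBIC))
E
```

```text
10.0 [0.5192 0.1889 0.1607] [0.9728 0.2316 0.0089] shift frac [-0.0062 -0.0018  0.0114] F [ 1.3 -0.2  9.7] 0.002202762906826577
[]
[(0.5, [0.5305, 0.1409, 0.1857])]
```

View pics/s2.png

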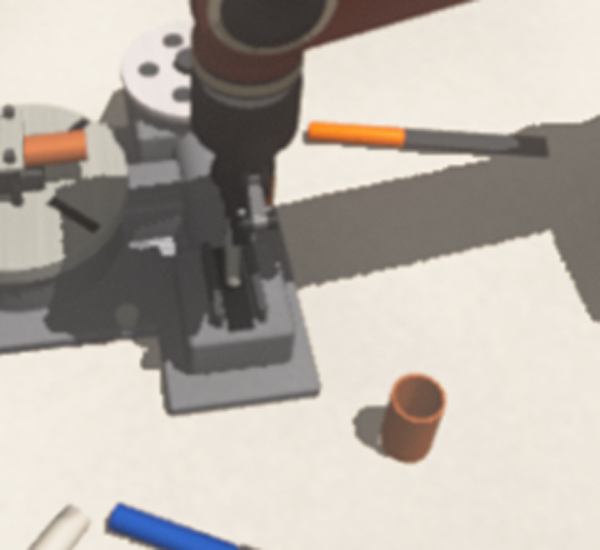

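The lever looks past upright, with the ball hidden behind the gripper and some upward force on the fingers. I'll back off and up, then look.

jog_arm(motion="0 0 0 0 0 0 0; 0 0 -0.02 -0.02 0 0 0; 0 0 -0.06 -0.06 0 0 0; 0 0 -0.1 -0.12 0 0 0; 0 0 -0.12 -0.18 0 0 0")

```text
time: 10.82
tool_pos: [0.5013, 0.2507, 0.2479]
tool_rot: [-0.0, 0.993, 0.118, 0.001]
contact_force: [-0.1, 0.1, -0.1]
gripper_width: 0.004
grasp_force: 0.0
```

```bash
python3 d.py 0.516 0.189 0.155; python3 - <<'E'
from h import *
f=grab_frame('side');print([(round(d['p'],2),d['at']) for d in place_of('side','lever_ball')[:2]])
c=f['color'][180:400,200:440,::-1];cv2.imwrite('pics/s3.png',cv2.resize(c,None,fx=2.5,fy=2.5,interpolation=cv2.INTER_CUBIC))
E
```

```text
10.825 [0.5013 0.2507 0.2479] [0.9723 0.2338 0.0015] shift frac [-0.0006  0.127   0.1858] F [-0.1  0.1 -0.1] 0.004057094488512109
[(0.96, [0.5366, 0.1104, 0.1706])]
```

View pics/s3.png

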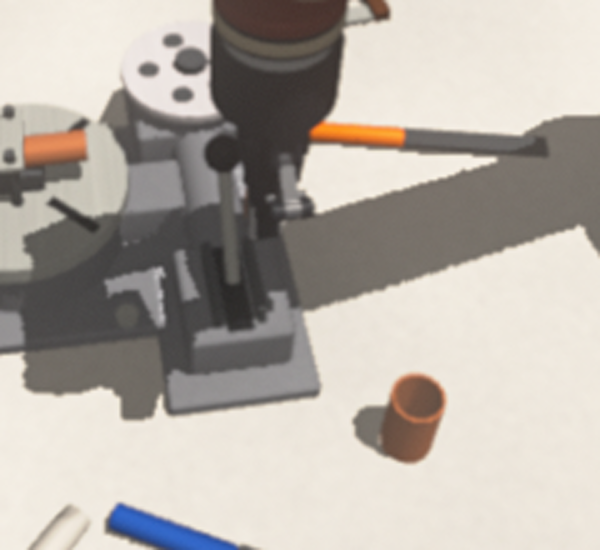

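The lever now lies fully over to -y: the ball is at (222,152) in the crop, 0.171 m high. Next I go back to the handle.

jog_arm(motion="0 -0.02 0.1 -0.01 0 0 0; 0 -0.04 0.2 -0.01 0 0 0; 0 -0.06 0.3 -0.01 0 0 0; 0 -0.08 0.4 -0.01 0 0 0; 50 -0.1 0.5 -0.01 0 0 0")

```text
time: 11.55
tool_pos: [0.5109, -0.0074, 0.2503]
tool_rot: [-0.0, 0.993, 0.117, 0.0]
contact_force: [1.0, -0.6, -0.1]
gripper_width: 0.199
grasp_force: 0.0
```

jog_arm(motion="100 -0.01 0.08 0 0 0 0; 100 -0.02 0.15 0 0 0 0; 100 -0.02 0.15 0 0 0 0; 100 -0.02 0.15 0 0 0 0; 100 -0.02 0.15 0 0 0 0")

```text
time: 12.18
tool_pos: [0.5188, -0.0805, 0.2502]
tool_rot: [-0.0, 0.993, 0.117, -0.0]
contact_force: [-0.1, -0.3, -0.1]
gripper_width: 1.006
grasp_force: 0.0
```

```bash
python3 d.py 0.5178 -0.0817 0.1235
```

```text
12.175 [ 0.5188 -0.0805  0.2502] [ 0.9724  0.2333 -0.    ] shift frac [-0.0024  0.0019  0.2535] F [-0.1 -0.3 -0.1] 1.0057864136338752
```

jog_arm(motion="100 -0.002 0.002 0.08 0 0 0; 100 -0.002 0.002 0.16 0 0 0; 100 -0.002 0.002 0.254 0 0 0; 50 -0.002 0.002 0.254 0 0 0; 0 -0.002 0.002 0.254 0 0 0")

```text
time: 12.8
tool_pos: [0.5191, -0.0827, 0.1252]
tool_rot: [0.0, 0.993, 0.117, 0.001]
contact_force: [0.4, 0.2, 0.8]
gripper_width: 0.603
grasp_force: 0.0
```

jog_arm(motion="0 0 0 0 0 0 0; 0 0 0 0 0 0 0; 0 0 0 0 0 0 0; 0 0 0 0 0 0 0; 0 0 0 0 0 0 0")

```text
time: 13.42
tool_pos: [0.5198, -0.0833, 0.1263]
tool_rot: [0.001, 0.993, 0.117, 0.002]
contact_force: [-0.4, 0.5, 7.0]
gripper_width: 0.29
grasp_force: 58.7
```

```bash
python3 d.py 0.5178 -0.0817 0.1235; python3 -c "
import numpy as np
# tool-frame positions: handle rel. axis at crank angle phi; indexer yaw 12.1, tool yaw 13.4
for phi0 in range(0,360,90):
  f=lambda p:(lambda a:np.array([.055*np.cos(a),-.055*np.sin(a)]))(np.pi-np.radians(p)-np.radians(1.3))
  print(phi0,[tuple(((f(phi0+k*18)-f(phi0))/.5).round(3)) for k in range(1,6)])
"
```

```text
13.425 [ 0.5198 -0.0833  0.1263] [0.9728 0.2315 0.0041] shift frac [-0.0031 -0.004   0.0056] F [-0.4  0.5  7. ] 0.29049368971712325
0 [(np.float64(0.006), np.float64(-0.034)), (np.float64(0.022), np.float64(-0.064)), (np.float64(0.047), np.float64(-0.088)), (np.float64(0.078), np.float64(-0.103)), (np.float64(0.112), np.float64(-0.107))]
90 [(np.float64(0.034), np.float64(0.006)), (np.float64(0.064), np.float64(0.022)), (np.float64(0.088), np.float64(0.047)), (np.float64(0.103), np.float64(0.078)), (np.float64(0.107), np.float64(0.112))]
180 [(np.float64(-0.006), np.float64(0.034)), (np.float64(-0.022), np.float64(0.064)), (np.float64(-0.047), np.float64(0.088)), (np.float64(-0.078), np.float64(0.103)), (np.float64(-0.112), np.float64(0.107))]
270 [(np.float64(-0.034), np.float64(-0.006)), (np.float64(-0.064), np.float64(-0.022)), (np.float64(-0.088), np.float64(-0.047)), (np.float64(-0.103), np.float64(-0.078)), (np.float64(-0.107), np.float64(-0.112))]
```

jog_arm(motion="0 0.006 -0.034 0 0 0 0; 0 0.022 -0.064 0 0 0 0; 0 0.047 -0.088 0 0 0 0; 0 0.078 -0.103 0 0 0 0; 0 0.112 -0.107 0 0 0 0")

```text
time: 14.05
tool_pos: [0.5616, -0.0175, 0.1263]
tool_rot: [0.0, 0.993, 0.117, 0.001]
contact_force: [-2.4, -2.1, 8.4]
gripper_width: 0.289
grasp_force: 59.6
```

```bash
python3 d.py 0.5605 -0.0178 0.1235
```

```text
14.05 [ 0.5616 -0.0175  0.1263] [0.9727 0.2321 0.0029] shift frac [-0.0024  0.0001  0.0056] F [-2.4 -2.1  8.4] 0.2891533504819601
```

It's free, with low forces, so I'll continue round.

jog_arm(motion="0 0.034 0.006 0 0 0 0; 0 0.064 0.022 0 0 0 0; 0 0.088 0.047 0 0 0 0; 0 0.103 0.078 0 0 0 0; 0 0.107 0.112 0 0 0 0")

```text
time: 14.68
tool_pos: [0.6274, -0.06, 0.1263]
tool_rot: [0.0, 0.993, 0.117, 0.002]
contact_force: [-3.5, 1.3, 7.4]
gripper_width: 0.284
grasp_force: 59.5
```

jog_arm(motion="0 -0.006 0.034 0 0 0 0; 0 -0.022 0.064 0 0 0 0; 0 -0.047 0.088 0 0 0 0; 0 -0.078 0.103 0 0 0 0; 0 -0.112 0.107 0 0 0 0")

```text
time: 15.3
tool_pos: [0.5848, -0.1252, 0.1263]
tool_rot: [-0.0, 0.993, 0.116, 0.003]
contact_force: [0.4, 6.2, 7.8]
gripper_width: 0.293
grasp_force: 59.5
```

jog_arm(motion="0 -0.034 -0.006 0 0 0 0; 0 -0.064 -0.022 0 0 0 0; 0 -0.088 -0.047 0 0 0 0; 0 -0.103 -0.078 0 0 0 0; 0 -0.107 -0.112 0 0 0 0")

```text
time: 15.92
tool_pos: [0.5198, -0.0837, 0.1263]
tool_rot: [0.002, 0.993, 0.116, 0.003]
contact_force: [3.8, -1.8, 5.4]
gripper_width: 0.289
grasp_force: 59.5
```

```bash
python3 d.py 0.5178 -0.0825 0.1235
```

```text
15.925 [ 0.5198 -0.0837  0.1263] [0.9729 0.231  0.005 ] shift frac [-0.0033 -0.0033  0.0056] F [ 3.8 -1.8  5.4] 0.2891806810335773
```

jog_arm(motion="0 0.006 -0.034 0 0 0 0; 0 0.022 -0.064 0 0 0 0; 0 0.047 -0.088 0 0 0 0; 0 0.078 -0.103 0 0 0 0; 0 0.112 -0.107 0 0 0 0")

```text
time: 16.55
tool_pos: [0.5615, -0.0175, 0.1263]
tool_rot: [0.001, 0.993, 0.117, 0.001]
contact_force: [-2.3, -1.0, 9.7]
gripper_width: 0.292
grasp_force: 59.9
```

jog_arm(motion="0 0.034 0.006 0 0 0 0; 0 0.064 0.022 0 0 0 0; 0 0.088 0.047 0 0 0 0; 0 0.103 0.078 0 0 0 0; 0 0.107 0.112 0 0 0 0")

```text
time: 17.18
tool_pos: [0.6273, -0.0598, 0.1263]
tool_rot: [0.0, 0.993, 0.117, 0.002]
contact_force: [-1.8, 1.4, 9.0]
gripper_width: 0.291
grasp_force: 59.8
```

jog_arm(motion="0 -0.006 0.034 0 0 0 0; 0 -0.022 0.064 0 0 0 0; 0 -0.047 0.088 0 0 0 0; 0 -0.078 0.103 0 0 0 0; 0 -0.112 0.107 0 0 0 0")

```text
time: 17.8
tool_pos: [0.5847, -0.1252, 0.1263]
tool_rot: [0.0, 0.993, 0.116, 0.003]
contact_force: [0.9, 5.4, 8.8]
gripper_width: 0.292
grasp_force: 59.7
```

jog_arm(motion="0 -0.034 -0.006 0 0 0 0; 0 -0.064 -0.022 0 0 0 0; 0 -0.088 -0.047 0 0 0 0; 0 -0.103 -0.078 0 0 0 0; 0 -0.107 -0.112 0 0 0 0")

```text
time: 18.42
tool_pos: [0.5198, -0.0837, 0.1263]
tool_rot: [0.002, 0.993, 0.116, 0.003]
contact_force: [4.7, -1.5, 5.9]
gripper_width: 0.287
grasp_force: 59.5
```

```bash
python3 d.py 0.5195 -0.083 0.1235
```

```text
18.425 [ 0.5198 -0.0837  0.1263] [0.9729 0.2311 0.0049] shift frac [-0.0002 -0.0015  0.0057] F [ 4.7 -1.5  5.9] 0.2869952249336321
```

jog_arm(motion="0 0 -0.001 0 0 0 0; 0 0 -0.001 0 0 0 0; 50 0 -0.001 0 0 0 0; 100 0 -0.001 0 0 0 0; 100 0 -0.001 0 0 0 0")

```text
time: 19.05
tool_pos: [0.5174, -0.0824, 0.1227]
tool_rot: [-0.0, 0.993, 0.117, -0.001]
contact_force: [0.2, 0.3, 0.4]
gripper_width: 0.899
grasp_force: 0.0
```

jog_arm(motion="100 0 0 0 0 0 0; 100 0 0 -0.08 0 0 0; 100 0 0 -0.16 0 0 0; 100 0 0 -0.25 0 0 0; 100 -0.08 0.05 -0.25 0 0 0")

```text
time: 19.68
tool_pos: [0.4874, -0.1163, 0.2536]
tool_rot: [0.002, 0.993, 0.118, 0.004]
contact_force: [0.4, -0.3, -0.1]
gripper_width: 1.001
grasp_force: 0.0
```

jog_arm(motion="100 -0.05 0.1 0 0 0 0; 100 -0.1 0.2 0 0 0 0; 100 -0.15 0.3 0 0 0 0; 100 -0.2 0.4 0 0 0 0; 100 -0.2 0.5 0 0 0 0")

```text
time: 20.3
tool_pos: [0.4442, -0.3846, 0.2484]
tool_rot: [0.0, 0.993, 0.116, 0.0]
contact_force: [0.8, 0.0, 0.2]
gripper_width: 0.996
grasp_force: 0.0
```

```bash
python3 d.py 0.5195 -0.083 0.1235; python3 - <<'E'
from h import *
for c in('top','side'):
    f=grab_frame(c)
    for t in('handle_grip','crank_axis','lever_ball','copper_tube','flat_file','try_square','wide_tube'):
        print(c,t,[(round(d['p'],2),[round(float(v),4) for v in d['at']]) for d in place_of(c,t)[:2]])
    P=cloud(f).reshape(-1,3);q=P[(P[:,2]>.163)&(P[:,2]<.176)&(np.hypot(P[:,0]-.518,P[:,1]+.083)<.04)]
    print(c,q.mean(0),cv2.minEnclosingCircle(q[:,:2].astype(np.float32)))
    q=P[(P[:,2]>.125)&(P[:,2]<.16)&(np.hypot(P[:,0]-.717,P[:,1]-.082)<.08)][:,:2]
    w,v=np.linalg.eigh(np.cov(q.T));print('tube dir',v[:,1])
    if c=='top':cv2.imwrite('pics/t4.png',cv2.resize(f['color'][90:300,140:420,::-1],None,fx=2.8,fy=2.8,interpolation=cv2.INTER_CUBIC))
E
```

```text
20.3 [ 0.4442 -0.3846  0.2484] [ 0.9733  0.2295 -0.    ] shift frac [ 0.2849 -0.5525  0.2497] F [0.8 0.  0.2] 0.9964780301470162
top handle_grip [(0.57, [0.5179, -0.0852, 0.1394])]
top crank_axis [(0.9, [0.571, -0.0696, 0.1406])]
top lever_ball [(0.46, [0.5335, 0.1115, 0.1732])]
top copper_tube [(0.65, [0.5172, -0.0873, 0.1376]), (0.57, [0.5025, 0.0553, 0.0227])]
top flat_file [(0.67, [0.5069, 0.3783, -0.0008])]
top try_square []
top wide_tube [(0.62, [0.3704, 0.2652, 0.001])]
top [ 0.51772491 -0.0828425   0.16875548] ((0.5183290243148804, -0.08316700160503387), 0.01269908994436264)
tube dir [-0.20702744  0.97833514]
side handle_grip [(0.77, [0.5132, -0.082, 0.1406]), (0.74, [0.5342, 0.113, 0.1729])]
side crank_axis [(0.67, [0.5738, -0.0737, 0.1444])]
side lever_ball [(0.76, [0.5348, 0.1116, 0.1708])]
side copper_tube [(0.49, [0.4959, 0.0476, 0.0214])]
side flat_file [(0.9, [0.511, 0.3784, 0.0028]), (0.73, [0.5228, 0.1726, 0.0785])]
side try_square [(0.91, [0.3679, -0.3147, 0.0005])]
side wide_tube [(0.62, [0.3739, 0.2684, -0.0037])]
side [ 0.5148967  -0.07838509  0.16915297] ((0.5149056911468506, -0.08003513514995575), 0.01277332566678524)
tube dir [-0.20683681  0.97837546]
```

View pics/t4.png

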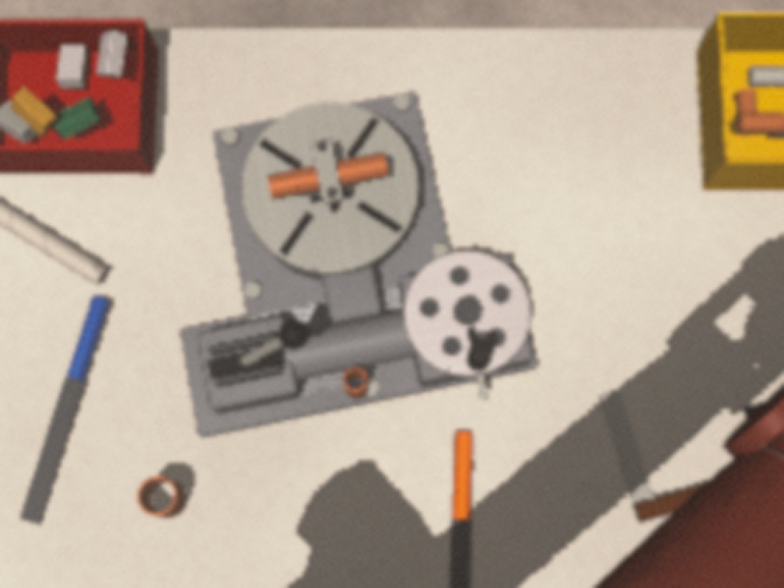

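The tube now lies square across (its ends at (270,185) and (388,165)). The handle at (482,350) is over its pointer at (484,388), and the lever is fully over towards the crank. The bystanders are unmoved.

```bash
python3 -c "from plant import *;print(job_done())"
```

```text
the job is handed in; nothing more can be done
None
```

I tipped the lock lever over to the crank side to free the table, wound the crank two full clockwise turns so the tube has come round 90° with the handle back over its pointer, released everything, saw no bystander disturbed, and handed the job in at about 21 s.

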